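# Refill the shelf trays with the washed-up katoris, jars and funnel

### The arm

A 7-joint arm with a two-finger parallel gripper is mounted at the origin on the work surface. World frame = base frame: x ahead of the robot, y to its left, z up, the work surface at z = 0. Lengths are in m, angles in degrees, forces in N, time in s.
With the tool pointing down it reaches from about 0.425 to 0.875 m from the base axis. Payload 4.7 kg.
Tool frame: the origin (TCP) lies on the centre line of the jaws, within the pads' length; the fingertips stand 14 mm ahead of it and the grasp point (between the pads) lies 5 mm behind it; z points along the fingers, y is the line along which they close (so a half turn about z gives the same grasp; the last joint's range is limited). The gripper opens to 87 mm and grips with 3 to 60 N. Pads are 19 mm wide; open, the fingers measure 117 mm over their backs; the gripper's body (75 mm by 190 mm) begins 51 mm behind the grasp point.
Start: joints at [-73.104, 18.392, -4.016, 83.108, 1.295, 78.541, -3.26], TCP at [0.18, 0.625, 0.237] pointing down, gripper open.
Joint ranges: [-163.93, 163.93], [-17.29, 119.83], [-79.2, 71.16], [3.27, 140.29], [-89.18, 269.18], [5.43, 117.66], [-154.24, 154.24]. Speed limits (degrees/s): [147.25, 147.25, 180, 180, 180, 180, 180].

### API

Orientations are given as [roll, pitch, yaw] about the fixed x, y, z axes, in that order (R = Rz(yaw) Ry(pitch) Rx(roll)).
In Python, from cell import env gives the robot as it stands.
- The arm moves only by the tool jog_arm, never from a script. Its argument "motion" is a list that holds one entry, the list of rows, each a list of 7 numbers: the shift along the tool's x, y, z in units of 0.1 m (1.0 is 0.1 m), then the turn, a rotation vector about the tool's x, y, z in units of 180 degrees (1.0 is 180 degrees), then the closure, from 0 (fully open) to 1 (shut). A call has 1 to 5 rows; each row is the pose to reach, as a shift and turn from the pose commanded when the call began, along the tool's axes at that moment, turning the shorter way round; what a row does not reach only later rows make up. A row lasts 1/10 s, in which the tool goes at most 50 mm and 8.59 degrees, less where a joint would pass 70% of its speed; a pose out of reach is approached as far as the arm can. A call with a number of a shift or a turn outside -1 to 1 is refused whole. A call with a gripper value outside its range is refused whole. The fingers move at their own pace and stop on an object; "grip_force" is the grip in N (left out, the last holds). Time passes only in rows, so rows that repeat a pose let the fingers close. It gives the time, the measured TCP pose, the force, the opening and the grip force at its end, in the units of the state.
- env.get_obs(): the state, without advancing time (a new reading comes with each control period).
- env.read_camera(name): name is "side" or "top" or "wrist"; returns (picture, depth): 420x560x3 uint8, red, green, blue; 420x560 float32, m along the optical axis (not along the pixel's ray), 0 where there is no reading.
- env.camera_info(name): a dict with "camera_matrix" (3x3 intrinsics, pixels), "origin" and "orientation" of the camera in the world; the wrist camera has in their place "mount" (4x4, takes a point from camera to tool coordinates, whose origin is the TCP and whose axes are the flange's). Camera axes: x right, y down, z forward; pixel columns grow to the right and rows downward; lengths in m; the calibration is good to about 2 mm. A picture is of the moment at which its call begins: read the wrist's pose just before it. camera_info takes no time and is no camera call.
- env.sign_off(): hands the job in; it is judged then, once.
The state is a dict: "time_s": time; "qpos": joint angles; "joint_velocities": joint speeds; "effort": joint torques, N m; "tool_pos": TCP position; "tool_rot": TCP orientation; "force": force on the tool from outside, world axes, zero at the start; "wrist_torque": the same for the moment, N m; "grip_width": finger opening in m; "grasp_force": force on a finger pad.
Only numpy, scipy, OpenCV 4.12 (cv2) and the standard library are available. Lean on these libraries where they do the work, as an engineer would, in place of code of your own. Each camera call takes 0.05 s, during which the arm holds its last target. There are 200 camera calls.

### The job

The trays from the teak shelf are on the counter to be refilled with the things just washed: stand both steel katoris side by side, upright, in the oblong wooden tray, both closed glass jars upright in the square steel tray, and the funnel, mouth down as it is, in the middle of the white saucer. Each must stand flat on the floor of its tray; set things down rather than drop them, and leave the tall steel tumbler and the spatula where they are.

Things in the scene. Friction and masses are not known exactly. Their poses are not given: they have to be found in the camera images.
- katori_a: small open steel bowl, axis upright, 58 mm outside diameter at the rim, 36 mm tall, sides nearly straight (54 mm across at 6 mm height, 44 mm at the foot), wall 2.5 mm; about 70 g; it can be gripped across its outside. The two katoris are alike. Origin: centre of the underside; z up
- katori_b: small open steel bowl, axis upright, 58 mm outside diameter at the rim, 36 mm tall, sides nearly straight (54 mm across at 6 mm height, 44 mm at the foot), wall 2.5 mm; about 70 g; it can be gripped across its outside. The two katoris are alike. Origin: centre of the underside; z up
- jar_a: closed glass spice jar with a black screw cap, upright, round, 48 mm diameter, 85 mm tall; about 180 g; the body is a plain cylinder from 5 to 50 mm height, then narrows to the 43 mm cap. The two jars are alike. Origin: centre of the underside; z up
- jar_b: closed glass spice jar with a black screw cap, upright, round, 48 mm diameter, 85 mm tall; about 180 g; the body is a plain cylinder from 5 to 50 mm height, then narrows to the 43 mm cap. The two jars are alike. Origin: centre of the underside; z up
- funnel: red plastic funnel standing mouth down on the counter: rim 80 mm in diameter, cone narrowing to 18 mm at 52 mm height, then a spout that points up, 18 mm in diameter at its foot and 14 mm at its top at 100 mm height; about 50 g; it can be gripped by the spout. Origin: centre of the mouth, at the underside; z up along the spout
- teak_tray: oblong wooden tray, fixed to the counter, 125 mm (its x) by 175 mm (its y) outside, 14 mm tall, walls 5 mm, inner floor 5 mm above the counter (115 by 165 mm inside). Place of both katoris, side by side along its y. Origin: centre of the underside; z up
- steel_tray: square steel tray, fixed to the counter, 140 by 140 mm outside, 14 mm tall, walls 5 mm, inner floor 5 mm above the counter (130 by 130 mm inside). Place of both glass jars. Origin: centre of the underside; z up, x and y along its sides
- saucer: round white ceramic saucer, fixed to the counter, 140 mm in diameter at the rim, 13 mm tall, flat inner floor 5 mm above the counter and about 116 mm across, sides sloping outward. Place of the funnel. Origin: centre of the underside; z up
- tumbler: tall open steel drinking tumbler, 68 mm in diameter at the rim, 100 mm tall, standing among the washed things; not to be moved. Origin: centre of the underside; z up
- spatula: spatula with a brown handle and a grey blade, 250 mm long, lying flat between two of the trays, pointing away from the robot; not to be moved. Its x runs from handle to blade; handle 20 mm thick, blade 65 mm wide and 3 mm thick; origin at the middle of its length, on its underside
Not all that is in view belongs to the job. What is shaped like the funnel but blue or pink is not meant.

How it is judged (in metres and radians):
At the end, for the whole second after the job is handed in: Both katoris stand upright on the floor of the wooden tray, both jars upright on the floor of the square steel tray (undersides 1 to 9 mm above the tray's underside, leaning less than 0.12 rad), the funnel mouth down on the saucer's floor within 20 mm of its centre, all released and at rest (x of katori_a in the frame of teak_tray between -0.036 and 0.036 m and y of katori_a in the frame of teak_tray between -0.062 and 0.062 m and z of katori_a in the frame of teak_tray between 0.001 and 0.009 m and angle between each of katori_a, katori_b, jar_a, jar_b, funnel's own z axis and vertical below 0.12 rad and linear speed of each of katori_a, katori_b, jar_a, jar_b, funnel below 0.02 m/s and angular speed of each of katori_a, katori_b, jar_a, jar_b, funnel below 0.2 rad/s and x of katori_b in the frame of teak_tray between -0.036 and 0.036 m and y of katori_b in the frame of teak_tray between -0.062 and 0.062 m and z of katori_b in the frame of teak_tray between 0.001 and 0.009 m and x of jar_a in the frame of steel_tray between -0.045 and 0.045 m and y of jar_a in the frame of steel_tray between -0.045 and 0.045 m and z of jar_a in the frame of steel_tray between 0.001 and 0.009 m and x of jar_b in the frame of steel_tray between -0.045 and 0.045 m and y of jar_b in the frame of steel_tray between -0.045 and 0.045 m and z of jar_b in the frame of steel_tray between 0.001 and 0.009 m and horizontal distance between funnel and saucer below 0.02 m and z of funnel in the frame of saucer between 0.001 and 0.009 m); the robot touches nothing.
It fails at once if a katori is dropped: it falls free, touching nothing, with its underside more than 40 mm above the counter ((height (world z) of katori_a above 0.04 m and contact force between katori_a and anything else below 0.01 N) or (height (world z) of katori_b above 0.04 m and contact force between katori_b and anything else below 0.01 N)).
It fails at once if a jar is dropped: it falls free, touching nothing, with its underside more than 40 mm above the counter ((height (world z) of jar_a above 0.04 m and contact force between jar_a and anything else below 0.01 N) or (height (world z) of jar_b above 0.04 m and contact force between jar_b and anything else below 0.01 N)).
It fails at once if a funnel is dropped: it falls free, touching nothing, with its underside more than 40 mm above the counter ((height (world z) of funnel above 0.04 m and contact force between funnel and anything else below 0.01 N)).
It fails at once if the tumbler is shifted by more than 20 mm (distance of tumbler from where it was at the start of the episode above 0.02 m).
It fails at once if the spatula is shifted by more than 20 mm (distance of spatula from where it was at the start of the episode above 0.02 m).
It also fails if it takes over 120 s, if anything falls off the work surface, if the arm or the gripper's body presses on something with over 40 N, if the wrist force passes 120 N, or if a joint passes its speed limit or range.

## Working session

There is one attempt and no reset: what is moved stays moved. The work goes in short steps, Python scripts to look and compute and a tool call to move; the robot and the scene stay as the last step left them, time stands still between calls to the robot, and variables do not carry over. Pictures are saved under pics/ and viewed, at most 14 in all, crops included, and the job is handed in when it is done.

Besides the shell and the picture viewer there is one more tool, called after ">>>" as name(argument=value, ...) on one line, values as JSON. jog_arm: Moves the arm, as the interface text tells. Shifts and turns lie within -1 to 1; 1 stands for 0.1 m of shift or 180 degrees of turn. Its arguments: {"type":"object","properties":{"motion":{"type":"array","items":{"type":"array","items":{"type":"array","items":{"type":"number"}}}},"grip_force":{"type":"number"}},"required":["motion"]}

```bash
mkdir -p pics; ls
python3 - <<'E'
from cell import env
import cv2,numpy as np
o=env.get_obs();print(o)
for n in ("top","side","wrist"):
    p,d=env.read_camera(n);cv2.imwrite(f"pics/{n}0.png",p[:,:,::-1]);np.save(f"pics/{n}0.npy",d);print(n,env.camera_info(n))
E
```

```text
pics
{'time_s': 0.0, 'qpos': array([-73.10390594,  18.43859241,  -4.01484386,  83.17522746,
         1.29727714,  78.54095283,  -3.26169875]), 'joint_velocities': array([ 0.00087868, -0.08811813, -0.04571227,  0.10328285, -0.01135643,
        0.06005656,  0.03925644]), 'effort': array([-6.06041613e-04, -4.91300261e+01, -4.04407466e-01, -3.12524629e+01,
       -6.38546515e-02,  4.41243604e-02,  2.04380799e-04]), 'tool_pos': array([0.18004752, 0.62401416, 0.23546386]), 'tool_rot': array([-1.79890596e+02,  8.24432864e-03,  1.63911774e+02]), 'force': array([ 0.15692803,  0.23189516, -0.85176469]), 'wrist_torque': array([ 0.05894859,  0.02643673, -0.00782025]), 'grasp_force': 0.0, 'grip_width': 0.08693410056728161}
top {'camera_matrix': array([[430.9596511 ,   0.        , 288.86882375],
       [  0.        , 430.9596511 , 223.00682572],
       [  0.        ,   0.        ,   1.        ]]), 'origin': array([0.31106846, 0.00905927, 1.1260626 ]), 'orientation': array([-170.39879515,    0.29476365,  -91.33268256])}
side {'camera_matrix': array([[486.80971664,   0.        , 278.35804688],
       [  0.        , 486.80971664, 200.73170259],
       [  0.        ,   0.        ,   1.        ]]), 'origin': array([ 0.11003515, -0.78241846,  0.63535188]), 'orientation': array([-124.57022859,    0.70156116,  -27.18594288])}
wrist {'camera_matrix': array([[336.98507492,   0.        , 280.06808325],
       [  0.        , 336.98507492, 209.39016007],
       [  0.        ,   0.        ,   1.        ]]), 'mount': array([[ 4.11746392e-04, -9.56650259e-01, -2.91238925e-01,
         7.90229179e-02],
       [ 9.99998824e-01, -3.63736784e-05,  1.53325245e-03,
        -8.40634259e-04],
       [-1.47737979e-03, -2.91239214e-01,  9.56649119e-01,
        -1.48745198e-01],
       [ 0.00000000e+00,  0.00000000e+00,  0.00000000e+00,
         1.00000000e+00]])}
```

View pics/top0.png

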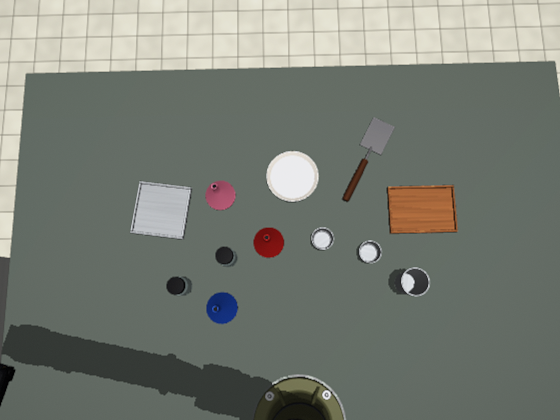

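View pics/side0.png

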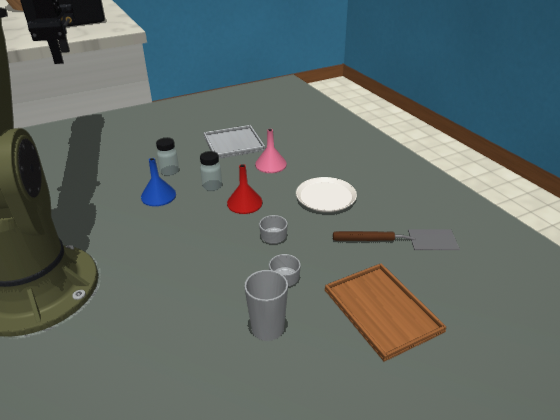

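The top view shows the steel tray at (161,210), saucer (293,176), teak tray (422,209), katoris (321,238) and (370,251), jars (225,256) and (177,286), tumbler (414,282) and spatula (368,160). The funnel candidates are red (268,242), blue (222,307) and pink (220,195). Red fits, because the task says red and rules out blue and pink. I'll measure next and confirm with a crop.

```bash
cat > h.py <<'E'
import numpy as np,cv2
from scipy.spatial.transform import Rotation as R
from scipy.optimize import least_squares
from cell import env
def pts(n,d,o=None):
    c=env.camera_info(n);K=c["camera_matrix"]
    v,u=np.mgrid[0:420,0:560]
    p=np.stack([(u-K[0,2])/K[0,0]*d,(v-K[1,2])/K[1,1]*d,d],-1)
    if "mount" in c:
        M=c["mount"];p=p@M[:3,:3].T+M[:3,3]
        return p@R.from_euler("xyz",o["tool_rot"],degrees=True).as_matrix().T+o["tool_pos"]
    return p@R.from_euler("xyz",c["orientation"],degrees=True).as_matrix().T+c["origin"]
def circ(P):
    f=lambda q:np.hypot(P[:,0]-q[0],P[:,1]-q[1])-q[2]
    return least_squares(f,[*P.mean(0)[:2],.03],loss="soft_l1",f_scale=.002).x
E
python3 - <<'E'
from h import *
items={"katA":(321,238,.03,.045),"katB":(370,251,.03,.045),"jar1":(225,256,.078,.095),"jar2":(177,286,.078,.095),"tumbler":(414,282,.09,.11),
"funnel_low":(268,242,.004,.02),"funnel_top":(268,240,.092,.11),"saucer":(293,176,.009,.02)}
for n in ("top","side"):
    d=np.load(f"pics/{n}0.npy");W=pts(n,d);print(n,"table z",np.median(W[W[:,:,2]<.03][:,2]) )
    if n=="top":
        c0={k:W[v[1],v[0],:2] for k,v in items.items()}
    for k,(u,v,a,b) in items.items():
        m=(np.hypot(*np.moveaxis(W[:,:,:2]-c0[k],-1,0))<(.09 if k=="saucer" else .055))&(W[:,:,2]>a)&(W[:,:,2]<b)
        P=W[m]
        if len(P)>8:
            lo,hi=P.min(0),P.max(0);print(k,len(P),"circ",circ(P).round(4),"bbox c",((lo+hi)/2).round(4),"ext",(hi-lo).round(3))
p=cv2.imread("pics/top0.png");W=pts("top",np.load("pics/top0.npy"))
hsv=cv2.cvtColor(p,cv2.COLOR_BGR2HSV)
for k,(u,v,r) in {"teak":(422,209,45),"steel":(161,210,40)}.items():
    m=(W[:,:,2]>.003)&(W[:,:,2]<.03);mm=np.zeros_like(m);mm[v-r:v+r,u-r:u+r]=1
    P=W[m&mm];print(k,len(P),cv2.minAreaRect(P[:,:2].astype(np.float32)),np.percentile(P[:,2],[5,50,95]))
m=cv2.inRange(hsv,(5,110,60),(20,255,255));m[:,:380]=0
print(cv2.minAreaRect(np.argwhere(m).astype(np.float32)))
cv2.imwrite("pics/crop0.png",cv2.resize(p[140:330,120:470],(770,418),interpolation=cv2.INTER_CUBIC))
E
```

```text
top table z -0.0014091215657909828
katA 79 circ [ 0.4537 -0.0727  0.0273] bbox c [ 0.4539 -0.0731  0.0351] ext [0.055 0.056 0.01 ]
katB 76 circ [ 0.4166 -0.1923  0.0273] bbox c [ 0.4166 -0.1933  0.0351] ext [0.056 0.056 0.009]
jar1 250 circ [0.4116 0.1708 0.0152] bbox c [0.4115 0.171  0.084 ] ext [0.042 0.042 0.01 ]
jar2 259 circ [0.3416 0.288  0.0152] bbox c [0.3423 0.288  0.0844] ext [0.041 0.042 0.011]
tumbler 141 circ [ 0.337  -0.2827  0.0319] bbox c [ 0.3368 -0.2858  0.0973] ext [0.066 0.065 0.014]
funnel_low 306 circ [0.4507 0.0666 0.0348] bbox c [0.4486 0.061  0.012 ] ext [0.087 0.089 0.016]
funnel_top 32 circ [0.4504 0.0663 0.0053] bbox c [0.4501 0.0664 0.0978] ext [0.014 0.014 0.011]
saucer 324 circ [ 0.6261 -0.      0.0661] bbox c [6.261e-01 3.000e-04 1.360e-02] ext [0.137 0.137 0.009]
side table z 0.0008220086857788078
katA 208 circ [ 0.4541 -0.0732  0.0273] bbox c [ 0.4539 -0.0731  0.0351] ext [0.057 0.06  0.01 ]
katB 196 circ [ 0.4167 -0.1932  0.0272] bbox c [ 0.4177 -0.1932  0.0349] ext [0.058 0.058 0.01 ]
jar1 185 circ [0.4109 0.1687 0.0166] bbox c [0.4112 0.1702 0.083
[... 231 characters left out ...]
3 circ [0.4506 0.0673 0.0363] bbox c [0.4454 0.0592 0.012 ] ext [0.104 0.083 0.016]
funnel_top 46 circ [0.4499 0.0658 0.0058] bbox c [0.4495 0.067  0.0976] ext [0.014 0.019 0.011]
saucer 392 circ [ 6.257e-01 -5.000e-04  6.590e-02] bbox c [6.273e-01 5.000e-04 1.340e-02] ext [0.139 0.141 0.009]
teak 2754 ((0.532509982585907, -0.34217166900634766), (0.25112929940223694, 0.24372544884681702), 88.41710662841797) [0.00323038 0.0053916  0.01401525]
steel 2105 ((0.5499618053436279, 0.35185548663139343), (0.21279914677143097, 0.20732536911964417), 89.72211456298828) [0.00321423 0.00528203 0.01368163]
((208.8400115966797, 422.3800048828125), (46.754798889160156, 68.23735809326172), 1.3322197198867798)
```

View pics/crop0.png

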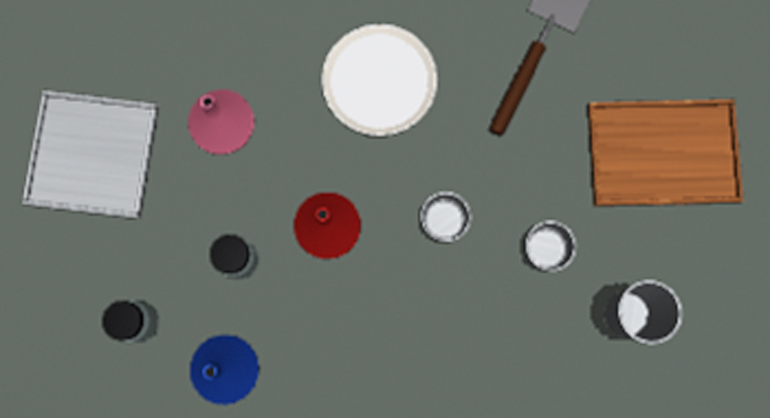

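The crop confirms the red funnel at crop (327,225), with spout up, rim down and nothing touching it. Blue (223,370) and pink (220,122) are decoys.

```bash
cat >> h.py <<'E'
def plan(*way):
    """way: (x,y,z,yaw); prints turn (tool z units), then shift in tool units after the turn"""
    o=env.get_obs();p=o["tool_pos"];r=R.from_euler("xyz",o["tool_rot"],degrees=True)
    print("t",round(o["time_s"],2),"at",p.round(4),o["tool_rot"].round(1),"w",round(o["grip_width"],4),"gf",round(o["grasp_force"],1))
    for x,y,z,yaw in way:
        t=R.from_euler("xyz",[180,0,yaw],degrees=True)
        tv=(r.inv()*t).as_rotvec(degrees=True)/180
        s=t.inv().apply(np.array([x,y,z])-p)/.1
        s0=r.inv().apply(np.array([x,y,z])-p)/.1
        print("turn",tv.round(3),"shift after turn",s.round(3),"| shift without/with turn in one row",s0.round(3))
        p=np.array([x,y,z]);r=t
E
python3 - <<'E'
from h import *
p=cv2.imread("pics/top0.png");W=pts("top",np.load("pics/top0.npy"))
for k,(u,v,rr) in {"teak":(422,209,45),"steel":(161,210,40)}.items():
    for src in ("top","side"):
        Wd=pts(src,np.load(f"pics/{src}0.npy"));c=W[v,u,:2]
        m=(Wd[:,:,2]>.0085)&(Wd[:,:,2]<.022)&(np.abs(Wd[:,:,:2]-c).max(-1)<.115)
        n,l,s,_=cv2.connectedComponentsWithStats(cv2.dilate(m.astype(np.uint8),np.ones((3,3))));b=1+np.argmax(s[1:,4])
        P=Wd[(l==b)&m];print(k,src,len(P),cv2.minAreaRect(P[:,:2].astype(np.float32)))
for k,(u,v) in {"blue":(215,309),"pink":(213,187)}.items():
    m=(W[:,:,2]>.09)&(W[:,:,2]<.11)&(np.hypot(*np.moveaxis(W[:,:,:2]-W[v,u,:2],-1,0))<.03);print(k,W[m].mean(0))
plan((.4165,-.193,.237,49))
E
```

```text
teak top 504 ((0.5287669897079468, -0.34020423889160156), (0.17681477963924408, 0.1256946325302124), 89.93067169189453)
teak side 1285 ((0.5292919278144836, -0.3396638035774231), (0.17701245844364166, 0.1277439147233963), 89.96553039550781)
steel top 442 ((0.543133556842804, 0.3492393493652344), (0.14163552224636078, 0.1406136453151703), 81.55422973632812)
steel side 419 ((0.5424939393997192, 0.34850865602493286), (0.14831772446632385, 0.14028984308242798), 81.96300506591797)
blue [nan nan nan]
pink [0.57911843 0.19305142 0.09799123]
t 0.15 at [0.1801 0.6241 0.2357] [-179.9    0.   163.9] w 0.087 gf 0.0
turn [-0.     0.     0.638] shift after turn [-4.616  7.145 -0.013] | shift without/with turn in one row [-4.536e+00 -7.196e+00 -2.000e-03]<stdin>:10: RuntimeWarning: Mean of empty slice.
  ret = um.true_divide(
```

Run:
```python
from h import *
plan((.3418,.2875,.16,108),(.3418,.2875,.04,108))
```

```text
t 0.15 at [0.1801 0.6241 0.2357] [-179.9    0.   163.9] w 0.087 gf 0.0
turn [-0.     0.     0.311] shift after turn [-3.701  0.498  0.757] | shift without/with turn in one row [-2.487 -2.785  0.761]
turn [0. 0. 0.] shift after turn [ 0.  -0.   1.2] | shift without/with turn in one row [ 0.  -0.   1.2]
```

>>> jog_arm(motion=[[[-0.2,-0.2,0,0,0,0,0],[-0.5,-0.55,0,0,0,0,0],[-0.83,-0.93,0,0,0,0,0]]])

```text
time_s: 0.45
tool_pos: [0.2337, 0.5116, 0.2357]
tool_rot: [-180.0, -0.0, 164.0]
force: [1.4, 0.7, -0.5]
grip_width: 0.0872
grasp_force: 0.0
```

>>> jog_arm(motion=[[[-0.28,-0.31,0,0,0,0,0],[-0.55,-0.62,0,0,0,0,0],[-0.83,-0.93,0,0,0,0,0]]])

```text
time_s: 0.75
tool_pos: [0.2884, 0.3984, 0.2364]
tool_rot: [180.0, -0.0, 163.9]
force: [0.2, 0.3, 1.1]
grip_width: 0.087
grasp_force: 0.0
```

>>> jog_arm(motion=[[[-0.28,-0.31,0,0,0,0,0],[-0.55,-0.62,0,0,0,0,0],[-0.83,-0.93,0,0,0,0,0],[-0.83,-0.93,0,0,0,0,0]]])

```text
time_s: 1.15
tool_pos: [0.3449, 0.2823, 0.2367]
tool_rot: [-180.0, 0.1, 163.4]
force: [0.8, 0.5, 0.0]
grip_width: 0.0874
grasp_force: 0.0
```

>>> jog_arm(motion=[[[0,0,0,0,0,0.04,0],[0,0,0.2,0,0,0.08,0],[0,0,0.4,0,0,0.12,0],[0,0,0.6,0,0,0.16,0]]])

```text
time_s: 1.55
tool_pos: [0.3416, 0.2883, 0.1759]
tool_rot: [180.0, -0.0, 134.8]
force: [0.3, -0.6, -0.7]
grip_width: 0.0873
grasp_force: 0.0
```

>>> jog_arm(motion=[[[0,0,0,0,0,0.04,0],[0,0,0,0,0,0.08,0],[0,0,0,0,0,0.12,0],[0,0,0,0,0,0.15,0],[0,0,0,0,0,0.15,0]]])

```text
time_s: 2.05
tool_pos: [0.3416, 0.2882, 0.1764]
tool_rot: [-180.0, 0.0, 108.1]
force: [-0.3, -0.4, -0.6]
grip_width: 0.0871
grasp_force: 0.0
```

Run:
```python
from h import *
plan((.3418,.2875,.037,108))
```

```text
t 2.05 at [0.3416 0.2882 0.1764] [-180.     0.   108.1] w 0.0871 gf 0.0
turn [-0.     0.     0.001] shift after turn [-0.007  0.     1.394] | shift without/with turn in one row [-7.000e-03  1.000e-03  1.394e+00]
```

>>> jog_arm(motion=[[[0,0,0.25,0,0,0,0],[0,0,0.5,0,0,0,0],[0,0,0.75,0,0,0,0],[0,0,0.88,0,0,0,0]]])

```text
time_s: 2.45
tool_pos: [0.3408, 0.2871, 0.0866]
tool_rot: [-179.8, 0.1, 108.3]
force: [-0.3, -0.1, -0.3]
grip_width: 0.0869
grasp_force: 0.0
```

>>> jog_arm(motion=[[[0,0,0.2,0,0,0,0],[0,0,0.4,0,0,0,0],[0,0,0.5,0,0,0,0],[0,0,0.5,0,0,0,0]]])

```text
time_s: 2.85
tool_pos: [0.3412, 0.2873, 0.0376]
tool_rot: [-179.9, 0.1, 108.2]
force: [-0.5, 0.2, -0.1]
grip_width: 0.0873
grasp_force: 0.0
```

>>> jog_arm(motion=[[[0,0,0,0,0,0,0.6],[0,0,0,0,0,0,0.6],[0,0,0,0,0,0,0.6],[0,0,0,0,0,0,0.6],[0,0,0,0,0,0,0.6]]], grip_force=25)

```text
time_s: 3.35
tool_pos: [0.3422, 0.2879, 0.0389]
tool_rot: [180.0, -0.0, 108.1]
force: [-0.2, -0.8, -0.2]
grip_width: 0.0551
grasp_force: 0.0
```

>>> jog_arm(motion=[[[0,0,0,0,0,0,0.6],[0,0,0,0,0,0,0.6],[0,0,-0.05,0,0,0,0.6]]])

```text
time_s: 3.65
tool_pos: [0.3414, 0.2872, 0.043]
tool_rot: [-179.9, 0.0, 108.1]
force: [-0.3, 0.2, -1.5]
grip_width: 0.0476
grasp_force: 25.0
```

>>> jog_arm(motion=[[[0,0,-0.1,0,0,0,0.6],[0,0,-0.3,0,0,0,0.6],[0,0,-0.6,0,0,0,0.6],[0,0,-0.8,0,0,0,0.6],[0,0,-1.0,0,0,0,0.6]]])

```text
time_s: 4.15
tool_pos: [0.342, 0.2878, 0.1453]
tool_rot: [179.9, -0.0, 108.1]
force: [0.3, 0.7, -1.8]
grip_width: 0.0475
grasp_force: 25.0
```

Run:
```python
from h import *
plan((.5475,.3805,.143,98),(.5475,.3805,.0435,98))
```

```text
t 4.15 at [0.342  0.2878 0.1453] [179.9  -0.  108.1] w 0.0475 gf 25.0
turn [ 0.    -0.     0.056] shift after turn [0.632 2.164 0.023] | shift without/with turn in one row [0.243 2.241 0.025]
turn [0. 0. 0.] shift after turn [ 0.    -0.     0.995] | shift without/with turn in one row [ 0.    -0.     0.995]
```

>>> jog_arm(motion=[[[0.01,0.1,0,0,0,0,0.6],[0.03,0.25,0,0,0,0,0.6],[0.04,0.4,0,0,0,0,0.6],[0.06,0.57,0,0,0,0,0.6],[0.08,0.75,0,0,0,0,0.6]]])

```text
time_s: 4.65
tool_pos: [0.4114, 0.3187, 0.1425]
tool_rot: [-179.9, 0.0, 108.1]
force: [-0.7, 0.3, -1.9]
grip_width: 0.0475
grasp_force: 25.0
```

>>> jog_arm(motion=[[[0.02,0.18,0,0,0,0,0.6],[0.04,0.36,0,0,0,0,0.6],[0.06,0.54,0,0,0,0,0.6],[0.08,0.75,0,0,0,0,0.6]]])

```text
time_s: 5.05
tool_pos: [0.4801, 0.3496, 0.1422]
tool_rot: [-179.9, 0.0, 108.1]
force: [0.6, 0.6, -1.9]
grip_width: 0.0473
grasp_force: 25.0
```

>>> jog_arm(motion=[[[0.02,0.18,0,0,0,0.01,0.6],[0.04,0.36,0,0,0,0.02,0.6],[0.06,0.54,0,0,0,0.04,0.6],[0.08,0.74,0,0,0,0.055,0.6],[0.08,0.74,0,0,0,0.055,0.6]]])

```text
time_s: 5.55
tool_pos: [0.5496, 0.3803, 0.1417]
tool_rot: [180.0, 0.1, 98.1]
force: [-0.5, 0.2, -1.6]
grip_width: 0.0479
grasp_force: 25.0
```

Run:
```python
from h import *
plan((.5475,.3805,.0435,98))
```

```text
t 5.55 at [0.5496 0.3803 0.1417] [1.80e+02 1.00e-01 9.81e+01] w 0.0479 gf 25.0
turn [0.    0.    0.001] shift after turn [ 0.005 -0.02   0.982] | shift without/with turn in one row [ 0.007 -0.021  0.982]
```

>>> jog_arm(motion=[[[0,-0.02,0.25,0,0,0,0.6],[0,-0.02,0.5,0,0,0,0.6],[0,-0.02,0.75,0,0,0,0.6],[0,-0.02,0.9,0,0,0,0.6],[0,-0.02,0.95,0,0,0,0.6]]])

```text
time_s: 6.05
tool_pos: [0.5439, 0.3789, 0.0458]
tool_rot: [-179.8, 0.1, 98.2]
force: [-0.5, 0.6, -2.2]
grip_width: 0.0476
grasp_force: 25.0
```

>>> jog_arm(motion=[[[0,0,0.02,0,0,0,0.6],[0,0,0.04,0,0,0,0.6],[0,0,0.04,0,0,0,0.6],[0,0,0.04,0,0,0,0.6]]])

```text
time_s: 6.45
tool_pos: [0.546, 0.3804, 0.0457]
tool_rot: [179.9, -0.1, 98.2]
force: [-0.0, -0.2, -3.0]
grip_width: 0.047
grasp_force: 25.0
```

>>> jog_arm(motion=[[[0,0,0.01,0,0,0,0.6],[0,0,0.01,0,0,0,0.6]]])

```text
time_s: 6.65
tool_pos: [0.5455, 0.38, 0.0439]
tool_rot: [180.0, -0.0, 98.2]
force: [-0.6, 0.7, 0.2]
grip_width: 0.0478
grasp_force: 25.0
```

>>> jog_arm(motion=[[[0,0,0.01,0,0,0,0.6],[0,0,0.01,0,0,0,0.6]]])

```text
time_s: 6.85
tool_pos: [0.5456, 0.3801, 0.0439]
tool_rot: [180.0, -0.0, 98.2]
force: [-1.9, -2.7, 5.0]
grip_width: 0.0476
grasp_force: 25.0
```

>>> jog_arm(motion=[[[0,0,0,0,0,0,0.5],[0,0,0,0,0,0,0.3],[0,0,0,0,0,0,0.2],[0,0,0,0,0,0,0.2]]])

```text
time_s: 7.25
tool_pos: [0.5456, 0.38, 0.0425]
tool_rot: [180.0, -0.0, 98.2]
force: [0.1, 0.1, 0.2]
grip_width: 0.0638
grasp_force: 0.0
```

>>> jog_arm(motion=[[[0,0,-0.1,0,0,0,0.2],[0,0,-0.4,0,0,0,0.2],[0,0,-0.7,0,0,0,0],[0,0,-1.0,0,0,0,0]]])

```text
time_s: 7.65
tool_pos: [0.5455, 0.3799, 0.1443]
tool_rot: [180.0, -0.0, 98.2]
force: [0.1, -0.4, 0.2]
grip_width: 0.0787
grasp_force: 0.0
```

Run:
```python
from h import *
plan((.4114,.1706,.15,127),(.4114,.1706,.038,127))
```

```text
t 7.65 at [0.5455 0.3799 0.1443] [180.   -0.   98.2] w 0.0787 gf 0.0
turn [ 0.   -0.   -0.16] shift after turn [-0.865 -2.331 -0.057] | shift without/with turn in one row [-1.881 -1.626 -0.058]
turn [0. 0. 0.] shift after turn [ 0.   -0.    1.12] | shift without/with turn in one row [ 0.   -0.    1.12]
```

>>> jog_arm(motion=[[[-0.2,-0.18,-0.06,0,0,0,0],[-0.45,-0.38,-0.06,0,0,0,0],[-0.7,-0.6,-0.06,0,0,0,0],[-0.94,-0.81,-0.06,0,0,0,0]]])

```text
time_s: 8.05
tool_pos: [0.4783, 0.2742, 0.1494]
tool_rot: [179.9, -0.0, 98.2]
force: [-0.4, -0.5, -0.0]
grip_width: 0.087
grasp_force: 0.0
```

>>> jog_arm(motion=[[[-0.25,-0.2,0,0,0,-0.04,0],[-0.5,-0.42,0,0,0,-0.08,0],[-0.75,-0.65,0,0,0,-0.12,0],[-0.94,-0.815,0,0,0,-0.16,0],[-0.94,-0.815,0,0,0,-0.16,0]]])

```text
time_s: 8.55
tool_pos: [0.4103, 0.1679, 0.1491]
tool_rot: [180.0, -0.0, 126.9]
force: [-0.6, 0.2, -1.2]
grip_width: 0.0868
grasp_force: 0.0
```

Run:
```python
from h import *
plan((.4114,.1706,.038,127))
```

```text
t 8.55 at [0.4103 0.1679 0.1491] [180.   -0.  126.9] w 0.0868 gf 0.0
turn [ 0. -0. -0.] shift after turn [0.015 0.025 1.111] | shift without/with turn in one row [0.014 0.025 1.111]
```

>>> jog_arm(motion=[[[0.015,0.02,0.25,0,0,0,0],[0.015,0.02,0.5,0,0,0,0],[0.015,0.02,0.75,0,0,0,0],[0.015,0.02,0.95,0,0,0,0]]])

```text
time_s: 8.95
tool_pos: [0.4125, 0.1738, 0.0529]
tool_rot: [180.0, -0.0, 127.0]
force: [1.1, 0.2, -0.7]
grip_width: 0.087
grasp_force: 0.0
```

>>> jog_arm(motion=[[[0,0,0.1,0,0,0,0],[0,0,0.16,0,0,0,0],[0,0,0.16,0,0,0,0]]])

```text
time_s: 9.25
tool_pos: [0.4124, 0.1733, 0.0375]
tool_rot: [-180.0, 0.0, 127.0]
force: [-0.4, 0.1, 0.3]
grip_width: 0.0872
grasp_force: 0.0
```

>>> jog_arm(motion=[[[0,0,0,0,0,0,0.6],[0,0,0,0,0,0,0.6],[0,0,0,0,0,0,0.6],[0,0,0,0,0,0,0.6],[0,0,0,0,0,0,0.6]]])

```text
time_s: 9.75
tool_pos: [0.4123, 0.1731, 0.0378]
tool_rot: [180.0, 0.0, 127.0]
force: [0.1, 0.3, 0.6]
grip_width: 0.0546
grasp_force: 0.0
```

>>> jog_arm(motion=[[[0,0,0,0,0,0,0.6],[0,0,0,0,0,0,0.6],[0,0,0,0,0,0,0.6]]])

```text
time_s: 10.05
tool_pos: [0.4121, 0.173, 0.0377]
tool_rot: [-180.0, -0.0, 127.0]
force: [-1.7, -1.0, 1.4]
grip_width: 0.0473
grasp_force: 25.0
```

>>> jog_arm(motion=[[[0,0,-0.1,0,0,0,0.6],[0,0,-0.3,0,0,0,0.6],[0,0,-0.6,0,0,0,0.6],[0,0,-0.8,0,0,0,0.6],[0,0,-1.0,0,0,0,0.6]]])

```text
time_s: 10.55
tool_pos: [0.4122, 0.173, 0.139]
tool_rot: [179.9, 0.0, 127.0]
force: [0.3, 0.7, -2.4]
grip_width: 0.0474
grasp_force: 25.0
```

Run:
```python
from h import *
plan((.538,.316,.1377,95))
```

```text
t 10.55 at [0.4122 0.173  0.139 ] [179.9   0.  127. ] w 0.0474 gf 25.0
turn [ 0.    -0.     0.178] shift after turn [1.315 1.378 0.013] | shift without/with turn in one row [0.385 1.865 0.015]
```

>>> jog_arm(motion=[[[0.02,0.1,0,0,0,0,0.6],[0.06,0.3,0,0,0,0,0.6],[0.1,0.5,0,0,0,0,0.6],[0.15,0.72,0,0,0,0,0.6],[0.19,0.93,0,0,0,0,0.6]]])

```text
time_s: 11.05
tool_pos: [0.4752, 0.2453, 0.1363]
tool_rot: [-179.9, -0.0, 127.0]
force: [0.3, -0.0, -2.0]
grip_width: 0.0472
grasp_force: 25.0
```

>>> jog_arm(motion=[[[0.04,0.2,0,0,0,0.03,0.6],[0.08,0.4,0,0,0,0.07,0.6],[0.12,0.6,0,0,0,0.11,0.6],[0.16,0.8,0,0,0,0.15,0.6],[0.19,0.93,0,0,0,0.178,0.6]]])

```text
time_s: 11.55
tool_pos: [0.5382, 0.317, 0.1358]
tool_rot: [-179.9, 0.0, 94.8]
force: [-0.2, 0.0, -1.5]
grip_width: 0.0471
grasp_force: 25.0
```

>>> jog_arm(motion=[[[0,0,0,0,0,0,0.6],[0,0,0,0,0,0,0.6]]])

```text
time_s: 11.75
tool_pos: [0.5371, 0.3152, 0.1361]
tool_rot: [-179.9, 0.1, 95.1]
force: [-0.4, -0.3, -1.2]
grip_width: 0.047
grasp_force: 25.0
```

Run:
```python
from h import *
plan((.538,.316,.043,95))
o=env.get_obs()
p,d=env.read_camera("wrist");cv2.imwrite("pics/w1.png",p[:,:,::-1])
p,d=env.read_camera("side");W=pts("side",d)
m=(W[:,:,2]>.08)&(W[:,:,2]<.1)&(np.hypot(W[:,:,0]-.547,W[:,:,1]-.38)<.04);P=W[m];print(len(P),(P.min(0)+P.max(0))/2)
```

```text
t 11.75 at [0.5371 0.3152 0.1361] [-1.799e+02  1.000e-01  9.510e+01] w 0.047 gf 25.0
turn [-0.001  0.001  0.001] shift after turn [0.008 0.009 0.931] | shift without/with turn in one row [0.009 0.011 0.931]
28 [0.52765699 0.37738736 0.08726971]
```

View pics/w1.png

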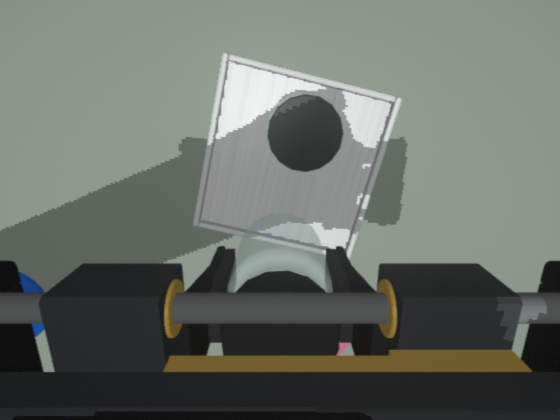

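The wrist view shows the first jar upright inside the steel tray, cap at (305,132), with free floor below it for the held jar.

>>> jog_arm(motion=[[[0,0.01,0.2,0,0,0,0.6],[0,0.01,0.45,0,0,0,0.6],[0,0.01,0.7,0,0,0,0.6],[0,0.01,0.85,0,0,0,0.6],[0,0.01,0.91,0,0,0,0.6]]])

```text
time_s: 12.35
tool_pos: [0.5376, 0.3144, 0.0449]
tool_rot: [-179.9, 0.1, 95.0]
force: [0.3, 0.3, -2.4]
grip_width: 0.0474
grasp_force: 25.0
```

>>> jog_arm(motion=[[[0,0,0.01,0,0,0,0.6],[0,0,0.02,0,0,0,0.6],[0,0,0.02,0,0,0,0.6]]])

```text
time_s: 12.65
tool_pos: [0.5396, 0.3159, 0.0458]
tool_rot: [179.9, -0.1, 95.0]
force: [0.2, -0.3, -2.4]
grip_width: 0.0473
grasp_force: 25.0
```

>>> jog_arm(motion=[[[0,0,0.01,0,0,0,0.6],[0,0,0.01,0,0,0,0.6]]])

```text
time_s: 12.85
tool_pos: [0.5391, 0.3157, 0.0441]
tool_rot: [180.0, -0.0, 95.0]
force: [-0.0, 0.4, -1.8]
grip_width: 0.047
grasp_force: 25.0
```

>>> jog_arm(motion=[[[0,0,0.01,0,0,0,0.6],[0,0,0.01,0,0,0,0.6]]])

```text
time_s: 13.05
tool_pos: [0.5389, 0.3156, 0.0428]
tool_rot: [180.0, -0.0, 95.0]
force: [0.4, -0.3, -1.9]
grip_width: 0.047
grasp_force: 25.0
```

>>> jog_arm(motion=[[[0,0,0.005,0,0,0,0.6],[0,0,0.005,0,0,0,0.6]]])

```text
time_s: 13.25
tool_pos: [0.539, 0.3156, 0.0427]
tool_rot: [180.0, -0.0, 95.0]
force: [-1.4, -0.1, 3.4]
grip_width: 0.0474
grasp_force: 25.0
```

>>> jog_arm(motion=[[[0,0,0,0,0,0,0.5],[0,0,0,0,0,0,0.3],[0,0,0,0,0,0,0.2],[0,0,0,0,0,0,0.2]]])

```text
time_s: 13.65
tool_pos: [0.5387, 0.3154, 0.0417]
tool_rot: [-180.0, 0.0, 95.0]
force: [-0.4, -0.9, -0.1]
grip_width: 0.0637
grasp_force: 0.0
```

>>> jog_arm(motion=[[[0,0,-0.1,0,0,0,0.2],[0,0,-0.4,0,0,0,0.2],[0,0,-0.7,0,0,0,0.2],[0,0,-1.0,0,0,0,0.2]]])

```text
time_s: 14.05
tool_pos: [0.5389, 0.3154, 0.1438]
tool_rot: [180.0, -0.0, 95.0]
force: [1.3, 1.7, -0.5]
grip_width: 0.0692
grasp_force: 0.0
```

Run:
```python
from h import *
plan((.4503,.0665,.16,95),(.4503,.0665,.075,95))
```

```text
t 14.05 at [0.5389 0.3154 0.1438] [180.  -0.  95.] w 0.0692 gf 0.0
turn [ 0. -0. -0.] shift after turn [-2.402 -1.099 -0.162] | shift without/with turn in one row [-2.403 -1.098 -0.163]
turn [0. 0. 0.] shift after turn [ 0.   -0.    0.85] | shift without/with turn in one row [ 0.   -0.    0.85]
```

>>> jog_arm(motion=[[[-0.1,-0.05,-0.15,0,0,0,0.2],[-0.35,-0.16,-0.16,0,0,0,0.2],[-0.6,-0.27,-0.16,0,0,0,0.2],[-0.8,-0.37,-0.16,0,0,0,0.2]]])

```text
time_s: 14.45
tool_pos: [0.5089, 0.231, 0.159]
tool_rot: [179.9, -0.0, 94.9]
force: [-0.0, 0.3, 0.9]
grip_width: 0.0693
grasp_force: 0.0
```

>>> jog_arm(motion=[[[-0.25,-0.12,0,0,0,0,0.2],[-0.5,-0.24,0,0,0,0,0.2],[-0.8,-0.365,0,0,0,0,0.2]]])

```text
time_s: 14.75
tool_pos: [0.4791, 0.1493, 0.1588]
tool_rot: [179.9, -0.0, 95.0]
force: [0.1, -0.3, 0.2]
grip_width: 0.0696
grasp_force: 0.0
```

>>> jog_arm(motion=[[[-0.25,-0.12,0,0,0,0,0.2],[-0.5,-0.24,0,0,0,0,0.2],[-0.7,-0.32,0,0,0,0,0.2],[-0.8,-0.365,0,0,0,0,0.2],[-0.8,-0.365,0,0,0,0,0.2]]])

```text
time_s: 15.25
tool_pos: [0.4501, 0.0658, 0.1585]
tool_rot: [180.0, -0.0, 94.8]
force: [-0.2, -0.4, 0.1]
grip_width: 0.0697
grasp_force: 0.0
```

Run:
```python
from h import *
plan((.4503,.0665,.075,95))
```

```text
t 15.25 at [0.4501 0.0658 0.1585] [180.   -0.   94.8] w 0.0697 gf 0.0
turn [ 0.    -0.    -0.001] shift after turn [0.007 0.003 0.835] | shift without/with turn in one row [0.006 0.002 0.835]
```

>>> jog_arm(motion=[[[0,0,0.25,0,0,0,0.4],[0,0,0.5,0,0,0,0.4],[0,0,0.75,0,0,0,0.4],[0,0,0.84,0,0,0,0.4],[0,0,0.84,0,0,0,0.4]]], grip_force=10)

```text
time_s: 15.75
tool_pos: [0.4493, 0.0674, 0.073]
tool_rot: [-179.9, 0.1, 95.0]
force: [0.8, -0.9, 0.4]
grip_width: 0.0529
grasp_force: 0.0
```

>>> jog_arm(motion=[[[0,0,0,0,0,0,0.95],[0,0,0,0,0,0,0.95],[0,0,0,0,0,0,0.95],[0,0,0,0,0,0,0.95],[0,0,0,0,0,0,0.95]]])

```text
time_s: 16.25
tool_pos: [0.4503, 0.0669, 0.0745]
tool_rot: [180.0, -0.0, 95.0]
force: [0.2, 0.6, -0.3]
grip_width: 0.0203
grasp_force: 0.0
```

>>> jog_arm(motion=[[[0,0,0,0,0,0,0.95],[0,0,0,0,0,0,0.95],[0,0,0,0,0,0,0.95],[0,0,0,0,0,0,0.95]]])

```text
time_s: 16.65
tool_pos: [0.4502, 0.0669, 0.0743]
tool_rot: [180.0, -0.0, 95.0]
force: [0.2, 0.7, 2.7]
grip_width: 0.0162
grasp_force: 10.0
```

>>> jog_arm(motion=[[[0,0,-0.05,0,0,0,0.95],[0,0,-0.15,0,0,0,0.95],[0,0,-0.3,0,0,0,0.95],[0,0,-0.4,0,0,0,0.95],[0,0,-0.4,0,0,0,0.95]]])

```text
time_s: 17.15
tool_pos: [0.4513, 0.0672, 0.1159]
tool_rot: [179.8, -0.1, 95.0]
force: [0.4, 0.1, -0.6]
grip_width: 0.016
grasp_force: 10.0
```

Run:
```python
from h import *
plan((.626,-.0003,.1145,90))
```

```text
t 17.15 at [0.4513 0.0672 0.1159] [ 1.798e+02 -1.000e-01  9.500e+01] w 0.016 gf 10.0
turn [ 0.001 -0.     0.028] shift after turn [-0.675  1.747  0.014] | shift without/with turn in one row [-0.824  1.682  0.019]
```

>>> jog_arm(motion=[[[-0.05,0.1,0,0,0,0,0.95],[-0.13,0.27,0,0,0,0,0.95],[-0.22,0.46,0,0,0,0,0.95],[-0.32,0.65,0,0,0,0,0.95],[-0.41,0.84,0,0,0,0,0.95]]])

```text
time_s: 17.65
tool_pos: [0.5382, 0.0323, 0.1132]
tool_rot: [-180.0, 0.0, 95.0]
force: [0.4, -0.9, -0.2]
grip_width: 0.0163
grasp_force: 10.0
```

>>> jog_arm(motion=[[[-0.1,0.2,0,0,0,0,0.95],[-0.2,0.4,0,0,0,0,0.95],[-0.3,0.6,0,0,0,0,0.95],[-0.38,0.77,0,0,0,0,0.95],[-0.41,0.84,0,0,0,0,0.95]]])

```text
time_s: 18.15
tool_pos: [0.6258, -0.0019, 0.1129]
tool_rot: [-180.0, 0.1, 94.9]
force: [-0.7, -0.4, -0.9]
grip_width: 0.0165
grasp_force: 10.0
```

>>> jog_arm(motion=[[[0,0,0.05,0,0,0,0.95],[0,0,0.12,0,0,0,0.95],[0,0,0.2,0,0,0,0.95],[0,0,0.2,0,0,0,0.95]]])

```text
time_s: 18.55
tool_pos: [0.6226, 0.0003, 0.0922]
tool_rot: [-179.8, -0.0, 95.0]
force: [-0.4, 0.7, -1.2]
grip_width: 0.0164
grasp_force: 10.0
```

Run:
```python
from h import *
plan((.626,-.0003,.0795,95))
p,d=env.read_camera("side");cv2.imwrite("pics/s1.png",cv2.resize(p[90:300,130:410,::-1],None,fx=2.5,fy=2.5))
```

```text
t 18.55 at [6.226e-01 3.000e-04 9.220e-02] [-179.8   -0.    95. ] w 0.0164 gf 10.0
turn [-0.001 -0.     0.   ] shift after turn [-0.009  0.033  0.127] | shift without/with turn in one row [-0.009  0.033  0.127]
```

View pics/s1.png

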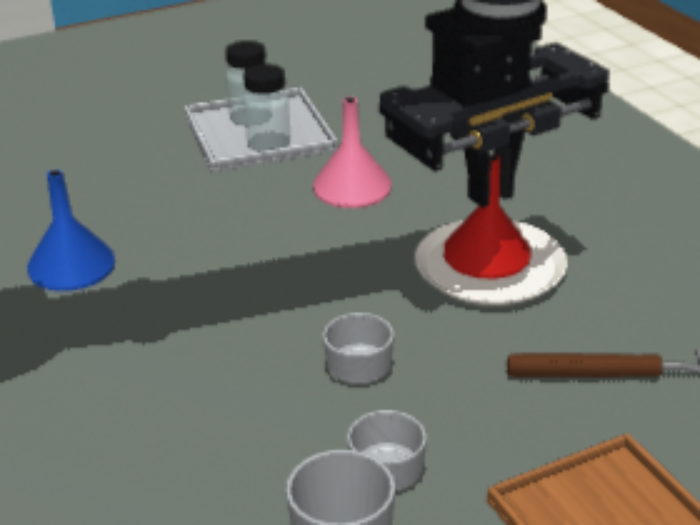

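The picture shows both jars upright in the steel tray at (245,85) and (267,110). The red funnel hangs straight over the saucer at (490,245).

>>> jog_arm(motion=[[[0,0.02,0.04,0,0,0,0.95],[0,0.02,0.08,0,0,0,0.95],[0,0.02,0.1,0,0,0,0.95],[0,0.02,0.11,0,0,0,0.95],[0,0.02,0.11,0,0,0,0.95]]])

```text
time_s: 19.1
tool_pos: [0.6264, -0.0001, 0.0829]
tool_rot: [-180.0, -0.0, 95.0]
force: [0.1, -0.6, -0.6]
grip_width: 0.0165
grasp_force: 10.0
```

>>> jog_arm(motion=[[[0,0,0.01,0,0,0,0.95],[0,0,0.01,0,0,0,0.95]]])

```text
time_s: 19.3
tool_pos: [0.6265, -0.0001, 0.0821]
tool_rot: [180.0, -0.0, 95.0]
force: [-0.2, 0.4, -0.9]
grip_width: 0.0164
grasp_force: 10.0
```

>>> jog_arm(motion=[[[0,0,0.01,0,0,0,0.95],[0,0,0.01,0,0,0,0.95]]])

```text
time_s: 19.5
tool_pos: [0.6264, -0.0001, 0.081]
tool_rot: [-180.0, -0.0, 95.0]
force: [-0.5, -0.1, -0.6]
grip_width: 0.0162
grasp_force: 10.0
```

>>> jog_arm(motion=[[[0,0,0.01,0,0,0,0.95],[0,0,0.01,0,0,0,0.95]]])

```text
time_s: 19.7
tool_pos: [0.6264, -0.0001, 0.0799]
tool_rot: [-180.0, -0.0, 95.0]
force: [0.2, -0.4, -0.6]
grip_width: 0.0163
grasp_force: 10.0
```

>>> jog_arm(motion=[[[0,0,0.008,0,0,0,0.95],[0,0,0.008,0,0,0,0.95]]])

```text
time_s: 19.9
tool_pos: [0.6266, -0.0002, 0.0794]
tool_rot: [180.0, -0.0, 95.0]
force: [-1.2, 0.5, -0.4]
grip_width: 0.0166
grasp_force: 10.0
```

>>> jog_arm(motion=[[[0,0,0.006,0,0,0,0.95],[0,0,0.006,0,0,0,0.95]]])

```text
time_s: 20.1
tool_pos: [0.6266, -0.0001, 0.0793]
tool_rot: [180.0, -0.0, 95.0]
force: [-1.9, -0.1, 4.8]
grip_width: 0.0163
grasp_force: 10.1
```

>>> jog_arm(motion=[[[0,0,0,0,0,0,0.75],[0,0,0,0,0,0,0.6],[0,0,0,0,0,0,0.4],[0,0,0,0,0,0,0.4]]])

```text
time_s: 20.5
tool_pos: [0.6264, -0.0001, 0.0784]
tool_rot: [-180.0, 0.0, 95.0]
force: [0.3, -0.5, -0.3]
grip_width: 0.0383
grasp_force: 0.0
```

>>> jog_arm(motion=[[[0,0,-0.1,0,0,0,0.4],[0,0,-0.35,0,0,0,0.4],[0,0,-0.6,0,0,0,0],[0,0,-0.8,0,0,0,0],[0,0,-0.8,0,0,0,0]]])

```text
time_s: 21.0
tool_pos: [0.6288, -0.0004, 0.1628]
tool_rot: [179.6, -0.0, 95.0]
force: [0.3, -0.9, 0.9]
grip_width: 0.0685
grasp_force: 0.0
```

Run:
```python
from h import *
plan((.454,-.073,.14,95),(.454,-.073,.019,95),(.4166,-.1932,.14,49))
```

```text
t 21.0 at [ 6.288e-01 -4.000e-04  1.628e-01] [179.6  -0.   95. ] w 0.0685 gf 0.0
turn [ 0.002 -0.    -0.   ] shift after turn [-0.571 -1.804  0.228] | shift without/with turn in one row [-0.572 -1.806  0.215]
turn [0. 0. 0.] shift after turn [ 0.   -0.    1.21] | shift without/with turn in one row [ 0.   -0.    1.21]
turn [ 0.    -0.     0.256] shift after turn [-1.153  0.506 -1.21 ] | shift without/with turn in one row [-1.165 -0.477 -1.21 ]
```

>>> jog_arm(motion=[[[-0.05,-0.15,0,0,0,0,0],[-0.13,-0.4,0,0,0,0,0],[-0.21,-0.65,0.05,0,0,0,0],[-0.29,-0.9,0.1,0,0,0,0]]])

```text
time_s: 21.4
tool_pos: [0.5381, -0.0372, 0.1479]
tool_rot: [-180.0, 0.0, 95.0]
force: [-0.4, -0.2, -0.4]
grip_width: 0.0864
grasp_force: 0.0
```

>>> jog_arm(motion=[[[-0.08,-0.25,0,0,0,0,0],[-0.16,-0.5,0.05,0,0,0,0],[-0.24,-0.75,0.1,0,0,0,0],[-0.285,-0.89,0.1,0,0,0,0],[-0.285,-0.89,0.1,0,0,0,0]]])

```text
time_s: 21.9
tool_pos: [0.4512, -0.0736, 0.138]
tool_rot: [-179.9, -0.1, 94.9]
force: [-0.1, 0.6, 0.3]
grip_width: 0.0871
grasp_force: 0.0
```

Run:
```python
from h import *
plan((.454,-.073,.02,92))
```

```text
t 21.9 at [ 0.4512 -0.0736  0.138 ] [-1.799e+02 -1.000e-01  9.490e+01] w 0.0871 gf 0.0
turn [-0.    -0.     0.016] shift after turn [0.005 0.029 1.18 ] | shift without/with turn in one row [0.002 0.03  1.18 ]
```

>>> jog_arm(motion=[[[0,0.02,0.2,0,0,0,0],[0,0.02,0.5,0,0,0,0],[0,0.02,0.75,0,0,0,0],[0,0.02,0.95,0,0,0,0],[0,0.02,0.95,0,0,0,0]]])

```text
time_s: 22.4
tool_pos: [0.4535, -0.0724, 0.0412]
tool_rot: [-179.7, 0.0, 95.0]
force: [-0.2, 0.3, 0.2]
grip_width: 0.0865
grasp_force: 0.0
```

>>> jog_arm(motion=[[[0,0,0.1,0,0,0,0],[0,0,0.2,0,0,0,0],[0,0,0.22,0,0,0,0],[0,0,0.22,0,0,0,0]]])

```text
time_s: 22.8
tool_pos: [0.4551, -0.0728, 0.0216]
tool_rot: [-180.0, -0.0, 95.0]
force: [0.5, 0.3, -0.2]
grip_width: 0.0869
grasp_force: 0.0
```

>>> jog_arm(motion=[[[0,0,0,0,0,0,0.5],[0,0,0,0,0,0,0.5],[0,0,0,0,0,0,0.5],[0,0,0,0,0,0,0.5],[0,0,0,0,0,0,0.5]]], grip_force=15)

```text
time_s: 23.3
tool_pos: [0.4551, -0.0727, 0.0218]
tool_rot: [180.0, -0.0, 95.0]
force: [-0.8, 0.4, 3.2]
grip_width: 0.0564
grasp_force: 14.9
```

>>> jog_arm(motion=[[[0,0,0,0,0,0,0.5],[0,0,0,0,0,0,0.5]]])

```text
time_s: 23.5
tool_pos: [0.4552, -0.0727, 0.0218]
tool_rot: [180.0, -0.0, 95.0]
force: [-0.4, 0.2, 2.6]
grip_width: 0.0566
grasp_force: 14.9
```

>>> jog_arm(motion=[[[0,0,-0.05,0,0,0,0.5],[0,0,-0.2,0,0,0,0.5],[0,0,-0.4,0,0,0,0.5],[0,0,-0.6,0,0,0,0.5],[0,0,-0.7,0,0,0,0.5]]])

```text
time_s: 24.0
tool_pos: [0.456, -0.0729, 0.0933]
tool_rot: [179.9, -0.0, 95.0]
force: [-0.8, -0.2, -1.9]
grip_width: 0.0564
grasp_force: 15.0
```

Run:
```python
from h import *
plan((.529,-.304,.092,90))
```

```text
t 24.0 at [ 0.456  -0.0729  0.0933] [179.9  -0.   95. ] w 0.0564 gf 15.0
turn [ 0.001 -0.     0.028] shift after turn [-2.311  0.73   0.013] | shift without/with turn in one row [-2.366  0.527  0.014]
```

>>> jog_arm(motion=[[[-0.1,0.02,0,0,0,0,0.5],[-0.25,0.06,0,0,0,0,0.5],[-0.42,0.1,0,0,0,0,0.5],[-0.6,0.14,0,0,0,0,0.5],[-0.79,0.175,0,0,0,0,0.5]]])

```text
time_s: 24.5
tool_pos: [0.479, -0.1512, 0.0905]
tool_rot: [-179.9, 0.0, 95.0]
force: [1.1, -0.0, -0.7]
grip_width: 0.0568
grasp_force: 15.0
```

>>> jog_arm(motion=[[[-0.2,0.04,0,0,0,0,0.5],[-0.4,0.09,0,0,0,0,0.5],[-0.6,0.13,0,0,0,0,0.5],[-0.79,0.175,0,0,0,0,0.5]]])

```text
time_s: 24.9
tool_pos: [0.503, -0.2288, 0.0903]
tool_rot: [-179.9, 0.0, 94.9]
force: [0.4, -0.6, 0.6]
grip_width: 0.0567
grasp_force: 15.0
```

>>> jog_arm(motion=[[[-0.2,0.04,0,0,0,0.01,0.5],[-0.4,0.09,0,0,0,0.02,0.5],[-0.6,0.13,0,0,0,0.028,0.5],[-0.79,0.175,0,0,0,0.028,0.5],[-0.79,0.175,0,0,0,0.028,0.5]]])

```text
time_s: 25.4
tool_pos: [0.5269, -0.3082, 0.0905]
tool_rot: [-179.9, 0.2, 89.7]
force: [-0.1, -0.1, -0.8]
grip_width: 0.0566
grasp_force: 15.0
```

>>> jog_arm(motion=[[[0,0,0.1,0,0,0,0.5],[0,0,0.3,0,0,0,0.5],[0,0,0.4,0,0,0,0.5],[0,0,0.45,0,0,0,0.5],[0,0,0.45,0,0,0,0.5]]])

```text
time_s: 25.9
tool_pos: [0.5274, -0.3034, 0.0456]
tool_rot: [-179.9, -0.1, 90.0]
force: [-0.5, -0.7, -1.4]
grip_width: 0.0565
grasp_force: 15.0
```

Run:
```python
from h import *
plan((.529,-.304,.027,90))
o=env.get_obs();p,d=env.read_camera("wrist");cv2.imwrite("pics/w2.png",p[:,:,::-1])
```

```text
t 25.9 at [ 0.5274 -0.3034  0.0456] [-1.799e+02 -1.000e-01  9.000e+01] w 0.0565 gf 15.0
turn [-0.001 -0.    -0.   ] shift after turn [-0.006  0.016  0.186] | shift without/with turn in one row [-0.006  0.016  0.186]
```

View pics/w2.png

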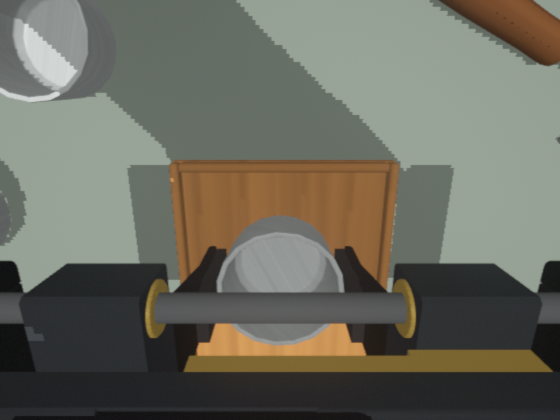

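The wrist view shows the katori at (281,287), held level and centred across the tray, whose far wall is at row 165. The tumbler at (45,45) and the spatula handle at the top right are well clear.

>>> jog_arm(motion=[[[0,0.01,0.06,0,0,0,0.5],[0,0.01,0.12,0,0,0,0.5],[0,0.01,0.16,0,0,0,0.5],[0,0.01,0.17,0,0,0,0.5],[0,0.01,0.17,0,0,0,0.5]]])

```text
time_s: 26.45
tool_pos: [0.5288, -0.3043, 0.0294]
tool_rot: [-180.0, -0.0, 89.9]
force: [0.2, -0.3, -0.3]
grip_width: 0.0564
grasp_force: 15.0
```

>>> jog_arm(motion=[[[0,0,0.01,0,0,0,0.5],[0,0,0.01,0,0,0,0.5]]])

```text
time_s: 26.65
tool_pos: [0.529, -0.3044, 0.0287]
tool_rot: [180.0, -0.0, 89.9]
force: [0.5, 0.1, -1.0]
grip_width: 0.0564
grasp_force: 15.0
```

>>> jog_arm(motion=[[[0,0,0.008,0,0,0,0.5],[0,0,0.008,0,0,0,0.5]]])

```text
time_s: 26.85
tool_pos: [0.529, -0.3043, 0.0279]
tool_rot: [180.0, -0.0, 89.9]
force: [0.8, 0.5, -1.2]
grip_width: 0.056
grasp_force: 15.0
```

>>> jog_arm(motion=[[[0,0,0.008,0,0,0,0.5],[0,0,0.008,0,0,0,0.5]]])

```text
time_s: 27.05
tool_pos: [0.5289, -0.3042, 0.027]
tool_rot: [-180.0, -0.0, 89.9]
force: [-0.3, -0.4, -0.8]
grip_width: 0.0562
grasp_force: 15.0
```

>>> jog_arm(motion=[[[0,0,0.008,0,0,0,0.5],[0,0,0.008,0,0,0,0.5]]])

```text
time_s: 27.25
tool_pos: [0.529, -0.3043, 0.0269]
tool_rot: [180.0, -0.0, 89.9]
force: [-1.3, 1.0, 5.4]
grip_width: 0.0568
grasp_force: 14.8
```

Contact felt. Release to about 70 mm and move to katori B.

>>> jog_arm(motion=[[[0,0,0,0,0,0,0.3],[0,0,0,0,0,0,0.2],[0,0,0,0,0,0,0.2],[0,0,0,0,0,0,0.2]]])

```text
time_s: 27.65
tool_pos: [0.529, -0.3043, 0.0261]
tool_rot: [-180.0, 0.0, 89.9]
force: [-0.1, -0.4, 0.4]
grip_width: 0.0682
grasp_force: 0.0
```

>>> jog_arm(motion=[[[0,0,-0.1,0,0,0,0.2],[0,0,-0.4,0,0,0,0.2],[0,0,-0.7,0,0,0,0.2],[0,0,-0.95,0,0,0,0],[0,0,-1.0,0,0,0,0]]])

```text
time_s: 28.15
tool_pos: [0.5308, -0.3057, 0.1303]
tool_rot: [179.7, 0.1, 89.9]
force: [0.3, 0.2, 0.3]
grip_width: 0.0788
grasp_force: 0.0
```

Run:
```python
from h import *
plan((.4166,-.1931,.14,52))
p,d=env.read_camera("top");W=pts("top",d)
for x,y in((.4166,-.1931),(.529,-.304)):
    m=(np.hypot(W[:,:,0]-x,W[:,:,1]-y)<.05)&(W[:,:,2]>.03)&(W[:,:,2]<.05);P=W[m];print(len(P),((P.min(0)+P.max(0))/2).round(4) if len(P) else 0)
```

```text
t 28.15 at [ 0.5308 -0.3057  0.1303] [1.797e+02 1.000e-01 8.990e+01] w 0.0788 gf 0.0
turn [0.002 0.    0.211] shift after turn [ 0.185 -1.593 -0.097] | shift without/with turn in one row [ 1.125 -1.143 -0.107]
80 [ 0.4165 -0.1932  0.0345]
71 [ 0.5282 -0.2993  0.0378]
```

>>> jog_arm(motion=[[[0.1,-0.1,-0.1,0,0,0,0],[0.25,-0.25,-0.1,0,0,0,0],[0.4,-0.4,-0.1,0,0,0,0],[0.57,-0.57,-0.1,0,0,0,0]]])

```text
time_s: 28.6
tool_pos: [0.4708, -0.2465, 0.135]
tool_rot: [-179.9, -0.0, 89.9]
force: [0.4, -0.4, 0.1]
grip_width: 0.0873
grasp_force: 0.0
```

>>> jog_arm(motion=[[[0.15,-0.15,0,0,0,0.04,0],[0.3,-0.3,0,0,0,0.08,0],[0.45,-0.45,0,0,0,0.12,0],[0.56,-0.57,0,0,0,0.16,0],[0.56,-0.57,0,0,0,0.2,0]]])

```text
time_s: 29.1
tool_pos: [0.413, -0.189, 0.1349]
tool_rot: [-179.8, -0.0, 53.7]
force: [-0.6, 0.7, 0.6]
grip_width: 0.0869
grasp_force: 0.0
```

>>> jog_arm(motion=[[[0,0,0,0,0,0.01,0],[0,0,0,0,0,0.01,0]]])

```text
time_s: 29.3
tool_pos: [0.4144, -0.1907, 0.1354]
tool_rot: [-179.9, 0.0, 52.2]
force: [-0.5, 0.2, -0.1]
grip_width: 0.0874
grasp_force: 0.0
```

Run:
```python
from h import *
plan((.4166,-.1932,.022,52))
```

```text
t 29.3 at [ 0.4144 -0.1907  0.1354] [-179.9    0.    52.2] w 0.0874 gf 0.0
turn [-0.     0.     0.001] shift after turn [-0.006  0.033  1.134] | shift without/with turn in one row [-0.006  0.034  1.134]
```

>>> jog_arm(motion=[[[0,0.02,0.2,0,0,0,0],[0,0.02,0.45,0,0,0,0],[0,0.02,0.7,0,0,0,0],[0,0.02,0.85,0,0,0,0],[0,0.02,0.85,0,0,0,0]]])

```text
time_s: 29.8
tool_pos: [0.4142, -0.1919, 0.0488]
tool_rot: [-179.7, 0.2, 52.2]
force: [-0.3, 0.1, 0.4]
grip_width: 0.0871
grasp_force: 0.0
```

Run:
```python
from h import *
plan((.4166,-.1932,.022,52))
```

```text
t 29.8 at [ 0.4142 -0.1919  0.0488] [-179.7    0.2   52.2] w 0.0871 gf 0.0
turn [-0.002  0.001  0.001] shift after turn [0.004 0.027 0.268] | shift without/with turn in one row [0.005 0.028 0.268]
```

>>> jog_arm(motion=[[[0,0.01,0.1,0,0,0,0],[0,0.01,0.22,0,0,0,0],[0,0.01,0.27,0,0,0,0],[0,0.01,0.27,0,0,0,0]]])

```text
time_s: 30.2
tool_pos: [0.4169, -0.1929, 0.0236]
tool_rot: [-179.9, 0.0, 52.1]
force: [0.1, 0.1, 0.9]
grip_width: 0.0872
grasp_force: 0.0
```

>>> jog_arm(motion=[[[0,0,0,0,0,0,0.5],[0,0,0,0,0,0,0.5],[0,0,0,0,0,0,0.5],[0,0,0,0,0,0,0.5],[0,0,0,0,0,0,0.5]]])

```text
time_s: 30.7
tool_pos: [0.4176, -0.193, 0.0245]
tool_rot: [180.0, -0.0, 52.1]
force: [-0.8, 0.2, 2.9]
grip_width: 0.0573
grasp_force: 14.9
```

>>> jog_arm(motion=[[[0,0,0,0,0,0,0.5],[0,0,0,0,0,0,0.5]]])

```text
time_s: 30.9
tool_pos: [0.4176, -0.193, 0.0245]
tool_rot: [180.0, -0.0, 52.1]
force: [-0.2, 0.8, 3.0]
grip_width: 0.0574
grasp_force: 14.9
```

>>> jog_arm(motion=[[[0,0,-0.05,0,0,0,0.5],[0,0,-0.2,0,0,0,0.5],[0,0,-0.45,0,0,0,0.5],[0,0,-0.7,0,0,0,0.5],[0,0,-0.9,0,0,0,0.5]]])

```text
time_s: 31.4
tool_pos: [0.4175, -0.1933, 0.1156]
tool_rot: [180.0, -0.0, 52.1]
force: [0.6, -0.7, -1.0]
grip_width: 0.0573
grasp_force: 15.0
```

>>> jog_arm(motion=[[[0,0,0,0,0,-0.04,0.5],[0,0,0,0,0,-0.08,0.5],[0,0,0,0,0,-0.12,0.5],[0,0,0,0,0,-0.16,0.5],[0,0,0,0,0,-0.2,0.5]]])

```text
time_s: 31.9
tool_pos: [0.4172, -0.1931, 0.1143]
tool_rot: [-180.0, -0.0, 88.4]
force: [-0.5, -0.6, -1.2]
grip_width: 0.0572
grasp_force: 15.0
```

>>> jog_arm(motion=[[[0,0,0,0,0,-0.01,0.5],[0,0,0,0,0,-0.01,0.5]]])

```text
time_s: 32.1
tool_pos: [0.4173, -0.1931, 0.1143]
tool_rot: [-180.0, -0.0, 89.9]
force: [0.1, 0.4, -0.6]
grip_width: 0.057
grasp_force: 15.0
```

Run:
```python
from h import *
plan((.529,-.377,.115,90))
```

```text
t 32.1 at [ 0.4173 -0.1931  0.1143] [-180.    -0.    89.9] w 0.057 gf 15.0
turn [-0. -0. -0.] shift after turn [-1.839  1.117 -0.007] | shift without/with turn in one row [-1.838  1.12  -0.007]
```

>>> jog_arm(motion=[[[-0.12,0.07,0,0,0,0,0.5],[-0.3,0.18,0,0,0,0,0.5],[-0.5,0.3,0,0,0,0,0.5],[-0.7,0.43,0,0,0,0,0.5],[-0.92,0.56,0,0,0,0,0.5]]])

```text
time_s: 32.6
tool_pos: [0.4739, -0.2854, 0.1141]
tool_rot: [-180.0, -0.0, 89.9]
force: [-0.3, -0.0, -1.2]
grip_width: 0.0575
grasp_force: 15.0
```

>>> jog_arm(motion=[[[-0.22,0.14,0,0,0,0,0.5],[-0.44,0.28,0,0,0,0,0.5],[-0.66,0.42,0,0,0,0,0.5],[-0.84,0.52,0,0,0,0,0.5],[-0.92,0.56,0,0,0,0,0.5]]])

```text
time_s: 33.1
tool_pos: [0.5294, -0.3788, 0.1139]
tool_rot: [-180.0, 0.1, 89.8]
force: [0.0, 0.3, -0.9]
grip_width: 0.0572
grasp_force: 15.0
```

>>> jog_arm(motion=[[[0,0,0.15,0,0,0,0.5],[0,0,0.35,0,0,0,0.5],[0,0,0.55,0,0,0,0.5],[0,0,0.65,0,0,0,0.5],[0,0,0.65,0,0,0,0.5]]])

```text
time_s: 33.6
tool_pos: [0.5278, -0.3751, 0.047]
tool_rot: [-179.8, -0.2, 90.0]
force: [-0.4, -0.1, -0.9]
grip_width: 0.0575
grasp_force: 15.0
```

Run:
```python
from h import *
plan((.529,-.377,.0295,90))
o=env.get_obs();p,d=env.read_camera("wrist");cv2.imwrite("pics/w3.png",p[:,:,::-1])
```

```text
t 33.6 at [ 0.5278 -0.3751  0.047 ] [-179.8   -0.2   90. ] w 0.0575 gf 15.0
turn [-0.001 -0.001 -0.   ] shift after turn [-0.019  0.012  0.175] | shift without/with turn in one row [-0.019  0.012  0.175]
```

View pics/w3.png

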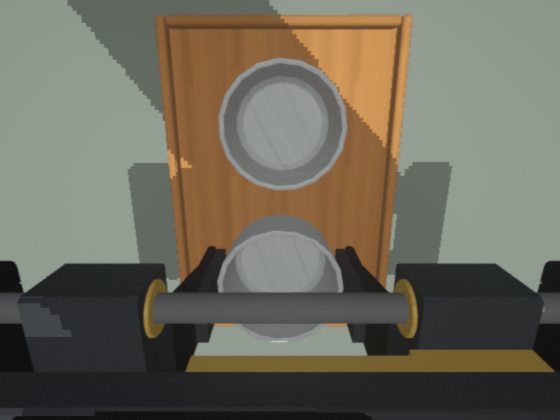

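Katori A stands flat in the tray at (283,124). Katori B at (281,285) hangs over the free half with a clear gap, so I'll lower it.

>>> jog_arm(motion=[[[0,0,0.05,0,0,0,0.5],[0,0,0.1,0,0,0,0.5],[0,0,0.14,0,0,0,0.5],[0,0,0.15,0,0,0,0.5],[0,0,0.15,0,0,0,0.5]]])

```text
time_s: 34.15
tool_pos: [0.5292, -0.3771, 0.0341]
tool_rot: [-180.0, -0.0, 89.9]
force: [0.3, -0.1, -0.0]
grip_width: 0.0569
grasp_force: 15.0
```

>>> jog_arm(motion=[[[0,0,0.01,0,0,0,0.5],[0,0,0.01,0,0,0,0.5]]])

```text
time_s: 34.35
tool_pos: [0.5293, -0.3772, 0.0333]
tool_rot: [180.0, 0.0, 89.9]
force: [0.4, 0.3, -1.0]
grip_width: 0.0572
grasp_force: 15.0
```

>>> jog_arm(motion=[[[0,0,0.01,0,0,0,0.5],[0,0,0.01,0,0,0,0.5]]])

```text
time_s: 34.55
tool_pos: [0.5292, -0.3771, 0.0322]
tool_rot: [180.0, -0.0, 89.9]
force: [-0.1, -0.6, -0.0]
grip_width: 0.0576
grasp_force: 15.0
```

>>> jog_arm(motion=[[[0,0,0.01,0,0,0,0.5],[0,0,0.018,0,0,0,0.5],[0,0,0.018,0,0,0,0.5]]])

```text
time_s: 34.85
tool_pos: [0.5292, -0.377, 0.0303]
tool_rot: [-180.0, -0.0, 89.9]
force: [0.2, -0.0, -1.1]
grip_width: 0.0572
grasp_force: 15.0
```

>>> jog_arm(motion=[[[0,0,0.008,0,0,0,0.5],[0,0,0.008,0,0,0,0.5]]])

```text
time_s: 35.05
tool_pos: [0.5293, -0.3772, 0.0296]
tool_rot: [180.0, -0.0, 89.9]
force: [-0.0, -0.3, -0.8]
grip_width: 0.0575
grasp_force: 15.0
```

>>> jog_arm(motion=[[[0,0,0.005,0,0,0,0.5],[0,0,0.005,0,0,0,0.5]]])

```text
time_s: 35.25
tool_pos: [0.5293, -0.3772, 0.0296]
tool_rot: [180.0, -0.0, 89.9]
force: [-0.6, 1.1, 3.4]
grip_width: 0.0575
grasp_force: 14.9
```

>>> jog_arm(motion=[[[0,0,0,0,0,0,0.3],[0,0,0,0,0,0,0.2],[0,0,0,0,0,0,0.2],[0,0,0,0,0,0,0.2]]])

```text
time_s: 35.65
tool_pos: [0.5292, -0.3771, 0.029]
tool_rot: [-180.0, -0.0, 89.9]
force: [-0.7, 0.5, 0.3]
grip_width: 0.0687
grasp_force: 0.0
```

>>> jog_arm(motion=[[[0,0,-0.1,0,0,0,0.2],[0,0,-0.4,0,0,0,0.2],[0,0,-0.7,0,0,0,0.2],[0,0,-1.0,0,0,0,0.2]]])

```text
time_s: 36.05
tool_pos: [0.5291, -0.3773, 0.1309]
tool_rot: [180.0, 0.0, 89.9]
force: [0.8, 0.5, -0.6]
grip_width: 0.0692
grasp_force: 0.0
```

>>> jog_arm(motion=[[[-0.2,0,-0.2,0,0,0,0.2],[-0.5,0,-0.5,0,0,0,0.2],[-0.8,0,-0.8,0,0,0,0.2],[-1.0,0,-1.0,0,0,0,0.2],[-1.0,0,-1.0,0,0,0,0.2]]])

```text
time_s: 36.55
tool_pos: [0.5278, -0.4822, 0.2336]
tool_rot: [179.8, 0.4, 89.7]
force: [-0.7, -0.6, -0.0]
grip_width: 0.0698
grasp_force: 0.0
```

Run:
```python
from h import *
for n in("top","side"):
    p,d=env.read_camera(n);cv2.imwrite(f"pics/{n}9.png",p[:,:,::-1]);W=pts(n,d);print(n)
    for k,x,y,a,b in(("katA",.529,-.304,.035,.05),("katB",.529,-.377,.035,.05),("jar1",.538,.316,.083,.1),("jar2",.546,.38,.083,.1),("fun",.626,0,.09,.12),("tum",.337,-.283,.09,.11)):
        m=(np.hypot(W[:,:,0]-x,W[:,:,1]-y)<.038)&(W[:,:,2]>a)&(W[:,:,2]<b);P=W[m];print(k,len(P),((P.min(0)+P.max(0))/2).round(4) if len(P) else 0)
```

```text
top
katA 89 [ 0.5279 -0.3045  0.0399]
katB 101 [ 0.5284 -0.377   0.04  ]
jar1 241 [0.5389 0.3134 0.0889]
jar2 241 [0.5454 0.3804 0.0894]
fun 34 [ 0.6251 -0.0019  0.0993]
tum 48 [ 0.3525 -0.274   0.0971]
side
katA 281 [ 0.5288 -0.3035  0.0397]
katB 333 [ 0.5286 -0.3772  0.0397]
jar1 135 [0.5383 0.3139 0.0887]
jar2 119 [0.5439 0.3789 0.089 ]
fun 57 [ 0.6251 -0.0009  0.099 ]
tum 575 [ 0.337  -0.2837  0.0966]
```

View pics/top9.png

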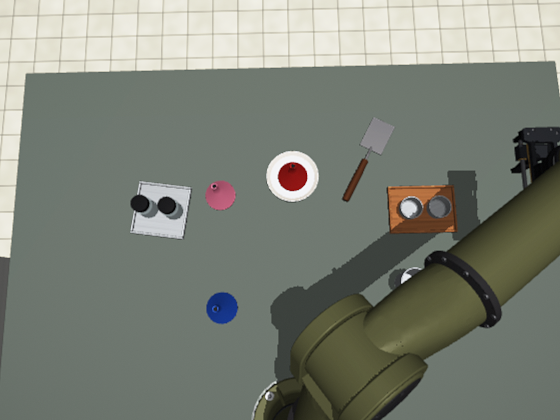

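View pics/side9.png

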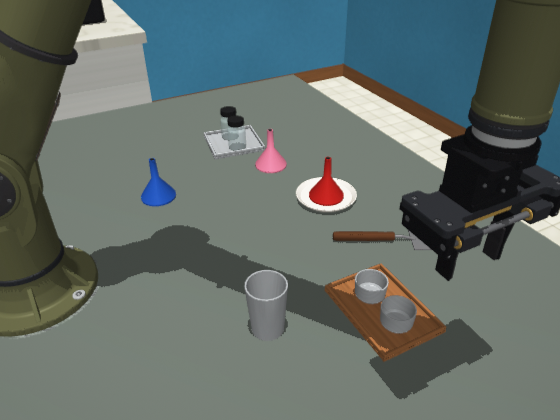

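Top and side views agree. The katoris are in the wooden tray (side: (371,287), (398,314)), the jars in the steel tray (228,122), (236,133), and the red funnel is centred on the saucer (327,180). The tumbler and spatula are where they started, and the arm is clear.

```bash
python3 -c "
from cell import env
print(env.sign_off())"
```

```text
the job is handed in; nothing more can be done
None
```

The job is handed in (no verdict came back): both katoris stand in the wooden tray, both jars in the steel tray and the red funnel in the middle of the saucer, each lowered until it touched before release, with the tumbler and spatula left in place.

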